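# Hold a spring-return duct damper half open

### The arm

A 6-joint arm with a two-finger parallel gripper is mounted at the origin on the work surface. World frame = base frame: x ahead of the robot, y to its left, z up, the work surface at z = 0. Lengths are in m, angles in rad, forces in N, time in s.
With the tool pointing down it reaches from about 0.375 to 0.975 m from the base axis. Payload 3.8 kg.
Tool frame: the origin (TCP) lies between the finger pads, 19 mm behind the fingertips; this is the grasp point; z points along the fingers, y is the line along which they close (so a half turn about z gives the same grasp; the last joint's range is limited). The gripper opens to 88 mm and grips with 3 to 60 N. Pads are 18 mm wide; open, the fingers measure 123 mm over their backs; the gripper's body (75 mm by 187 mm) begins 45 mm behind the grasp point.
Start: joints at [1.228, 0.264, 1.604, -0, 1.274, -0.037], TCP at [0.203, 0.644, 0.257] pointing down, gripper open.
Joint ranges: [-2.63, 2.63], [-0.94, 2.18], [0.31, 2.57], [-1.31, 4.45], [0, 2.66], [-2.55, 2.55]. Speed limits (rad/s): [2.57, 2.57, 3.14, 3.14, 3.14, 3.14].

### API

Orientations are given as a unit quaternion [w, x, y, z].
In Python, from station import status, viewer, bot gives the robot as it stands.
- The arm moves only by the tool jog_arm, never from a script. Its arguments are lists of equal length, an entry for each row: "twist": the turn, a rotation vector about the tool's x, y, z in rad, a list of three; "offset": the shift along the tool's x, y, z in m, a list of three; "grip": the opening, from 0 (shut) to 1 (fully open). A call has 1 to 8 rows; each row is the pose to reach, as a shift and turn from the pose commanded when the call began, along the tool's axes at that moment; what a row does not reach only later rows make up. A row lasts 1/8 s, in which the tool goes at most 62.5 mm and 10.7 degrees, less where a joint would pass 70% of its speed; a pose out of reach is approached as far as the arm can. A call with a gripper value outside its range is refused whole. The fingers move at their own pace and stop on an object; "newtons" is the grip in N (left out, the last holds). Time passes only in rows, so rows that repeat a pose let the fingers close. It gives the time, the measured TCP pose, the force, the opening and the grip force at its end, in the units of the state.
- status.get_state(): the state, without advancing time (a new reading comes with each control period).
- viewer.camera(name): name is "scene" or "side" or "wrist"; returns a dict with "img" (480x640x3 uint8, blue, green, red), "depth" (480x640 float32, m along the optical axis (not along the pixel's ray), 0 where there is no reading), "fx", "fy", "cx", "cy" (pixels), "position" and "attitude" of the camera in the world; the wrist camera has in their place "T_tool_cam" (4x4, takes a point from camera to tool coordinates, whose origin is the TCP and whose axes are the flange's). Camera axes: x right, y down, z forward; pixel columns grow to the right and rows downward; lengths in m; the calibration is good to about 2 mm. A picture is of the moment at which its call begins: read the wrist's pose just before it.
- bot.hand_in(): hands the job in; it is judged then, once.
Trained networks look in a picture, given as the dict that the camera call returned (one of the last four; its "shot" number tells which), for a name from the list of things; names that differ only in an ending like _2 or _b are one class to them, and where a whole thing is asked for, a point or a joint stands for the part that bears it (a point fixed in the world has none). Each returns a list of dicts, best first, with "confidence" (0 to 1); they miss things now and then, are a little off and sometimes report something else, mostly with a low value. They report only what shows in the picture. A call takes as long as a camera call.
- viewer.look_for(picture, label): "position" ([x, y, z] in m, in world coordinates, good to about 4 mm: the middle of the surface that is visible of it).
- viewer.masks_of(picture, label): "pixels" (480x640 bool, what is visible of it).
The state is a dict: "time_s": time; "joint_positions": joint angles; "qd": joint speeds; "joint_efforts": joint torques, N m; "position": TCP position; "tcp_rot": TCP orientation; "ft_force": force on the tool from outside, world axes, zero at the start; "wrist_torque": the same for the moment, N m; "gripper_width": finger opening in m; "grip_force": force on a finger pad.
Only numpy, scipy, OpenCV 4.12 (cv2) and the standard library are available. Lean on these libraries where they do the work, as an engineer would, in place of code of your own. Each camera call takes 0.05 s, during which the arm holds its last target. There are 200 camera calls.

### The job

Show the half-open setting of the spring-return duct damper on the counter: draw its sliding blade open by the upright tab until you feel it meet the adjustable stop, pressing only gently on the stop, then ease it back without letting it snap shut. Finish while still holding the tab with the fingers, the blade steady at half of its travel, midway between shut and where it met the stop. The spring closes it if you let go, so do not let go; leave the goods around it where they are.

Things in the scene. Friction and masses are not known exactly. Their poses are not given: they have to be found in the camera images.
- damper: spring-return slide damper fixed to the counter: bare metal plate 180 x 340 mm (x, y), top 62 mm high, on a plywood base 180 x 360 mm; square 70 mm duct opening centred at y = -95 mm, two guide rails (tops 74 mm high), dark spring tube along the -x side. Origin: centre of the underside, on the counter, z up. The blade opens along the damper's own +y, away from the duct opening.
- blade (a joint): how far the steel blade has been drawn open, m: 0 = shut (where the spring holds it at the start), growing along the damper's +y. The spring force rises evenly from about 3 N when shut to 15 N at 0.080. The adjustable stop ends the travel somewhere between 0.040 and 0.080, differently each time.
- tab_grip (a point): point inside the blade's upright steel tab, 111 mm above the counter, a good TCP height for a pinch from above: damper x = 0, y = -26 mm when shut; axes as the damper's. Tab: 12 mm thick (y, along the slide), 36 mm wide (x), 87 to 127 mm high. Under it a 12 mm thick crossbar (75 to 87 mm high) reaches 80 mm to both sides in x and moves with it. Above 74 mm, 60 mm either way in y is free.
- stop: adjustable stop: dark steel block 18 x 22 x 30 mm tall with a brass thumbscrew (top 106 mm above the counter), clamped on the plate beside the +x rail at damper x = 72 mm. Origin: bottom middle of the face that the crossbar meets; axes as the damper's. Clamped fast, but to be met gently: more than about 45 N on it is too much.
- lug_face (a point): point on the +y face of the crossbar's +x end, the face that meets the stop. It is at y = -20 mm of the damper when shut.
- lantern: red camping lantern, 104 mm across, 205 mm tall, other goods, to be left alone; origin: centre of its underside
- carton: low green carton 70 x 110 x 50 mm tall, other goods, to be left alone; origin: centre of its underside
- flask: steel bottle with black cap, 68 mm across, 200 mm tall, other goods, to be left alone; origin: centre of its underside
- pot: empty terracotta pot 100 mm across, 85 mm tall, other goods, to be left alone; origin: centre of its underside
- screwdriver: screwdriver lying on the table, other goods, to be left alone; origin: centre of its underside
- tape: roll of tape lying flat, 100 mm across, 25 mm tall, other goods, to be left alone; origin: centre of its underside
- tin: tin 60 mm across, 80 mm tall, other goods, to be left alone; origin: centre of its underside

How it is judged:
By the outcome, as a careful person would: the job done as asked, in the order asked, and still so for the second after the job is handed in, while the arm keeps its last pose, push and grip.
It also fails if it takes over 58 s, if anything falls off the work surface, if the arm or the gripper's body presses on something with over 40 N, if the wrist force passes 120 N, or if a joint passes its speed limit or range.

## Working session

There is one attempt and no reset: what is moved stays moved. The work goes in short steps, Python scripts to look and compute and a tool call to move; the robot and the scene stay as the last step left them, time stands still between calls to the robot, and variables do not carry over. Pictures are saved under pics/ and viewed, at most 10 in all, crops included, and the job is handed in when it is done.

Besides the shell and the picture viewer there is one more tool, called after ">>>" by a JSON object that holds its "name" and its "arguments", one argument or row to a line. jog_arm: Moves the arm, as the interface text tells. Its arguments: {"type":"object","properties":{"twist":{"type":"array","items":{"type":"array","items":{"type":"number"}}},"offset":{"type":"array","items":{"type":"array","items":{"type":"number"}}},"grip":{"type":"array","items":{"type":"number"}},"newtons":{"type":"number"}},"required":["twist","offset","grip"]}

```bash
mkdir -p pics
cat > h.py <<'E'
import numpy as np, cv2
from scipy.spatial.transform import Rotation as R
from station import status, viewer, bot
def quat(q): return R.from_quat([q[1],q[2],q[3],q[0]])
def cloud(c,mask=None):
    d=c["depth"]; m=d>0
    if mask is not None: m&=mask
    v,u=np.nonzero(m); z=d[v,u]
    p=np.c_[(u-c["cx"])/c["fx"]*z,(v-c["cy"])/c["fy"]*z,z]
    a=np.array(c["attitude"]); r=quat(a) if a.size==4 else R.from_matrix(a)
    return r.apply(p)+np.array(c["position"])
E
python3 - <<'E'
from h import *
s=status.get_state(); print({k:np.round(v,3) for k,v in s.items()})
ims=[]
for n in("scene","side"):
    c=viewer.camera(n); ims.append(c["img"]); print(n,c["position"],c["attitude"])
    for l in("damper","blade","tab_grip","stop","lug_face","lantern","flask","carton","pot","tin"):
        try:
            r=viewer.look_for(c,l); print(l,[(np.round(x["position"],3),round(x["confidence"],2)) for x in r[:2]])
        except Exception as e: print(l,e)
    cv2.imwrite(f"pics/{n}.png",c["img"])
E
```

```text
{'time_s': np.float64(0.0), 'joint_positions': array([ 1.228,  0.265,  1.605, -0.   ,  1.274, -0.037]), 'qd': array([ 0.001,  0.001, -0.   , -0.001,  0.001, -0.001]), 'joint_efforts': array([ 0.0000e+00, -5.0215e+01, -3.5686e+01,  7.3000e-02,  3.0000e-02,
       -0.0000e+00]), 'position': array([0.203, 0.643, 0.256]), 'tcp_rot': array([-0.   ,  0.152,  0.988, -0.001]), 'ft_force': array([-0.66 ,  0.995,  0.01 ]), 'wrist_torque': array([-0.005, -0.035,  0.027]), 'grip_force': np.float64(0.0), 'gripper_width': np.float64(0.088)}
scene [1.44102807 0.16636249 1.04017125] [-0.23501495  0.60000626  0.71544838 -0.26998904]
damper [(array([0.59 , 0.04 , 0.062]), 0.62)]
blade [(array([ 0.743, -0.129,  0.134]), 0.67), (array([ 0.562, -0.016,  0.066]), 0.66)]
tab_grip [(array([ 0.559, -0.018,  0.062]), 0.93)]
stop [(array([0.658, 0.07 , 0.087]), 0.72)]
lug_face [(array([ 0.559, -0.019,  0.069]), 0.73)]
lantern [(array([ 0.743, -0.127,  0.135]), 0.7)]
flask [(array([0.788, 0.18 , 0.121]), 0.72)]
carton [(array([0.766, 0.011, 0.054]), 0.56)]
pot [(array([ 0.488, -0.192,  0.059]), 0.6)]
tin [(array([0.64 , 0.327, 0.067]), 0.9)]
side [0.47634069 0.91903    0.69892779] [ 0.04463684 -0.05993794  0.88036214 -0.46837752]
damper [(array([0.568, 0.114, 0.062]), 0.72), (array([0.582, 0.264, 0.018]), 0.47)]
blade [(array([0.55 , 0.018, 0.076]), 0.77)]
tab_grip [(array([0.551, 0.02 , 0.074]), 0.8)]
stop [(array([0.647, 0.075, 0.088]), 0.72)]
lug_face []
lantern [(array([ 0.702, -0.109,  0.102]), 0.95), (array([ 0.5  , -0.183,  0.068]), 0.37)]
flask [(array([0.757, 0.2  , 0.103]), 0.97), (array([0.584, 0.265, 0.018]), 0.4)]
carton [(array([0.744, 0.028, 0.048]), 0.95), (array([0.55 , 0.016, 0.074]), 0.49)]
pot [(array([ 0.499, -0.184,  0.068]), 0.95)]
tin [(array([0.619, 0.346, 0.064]), 0.92)]
```

View pics/scene.png

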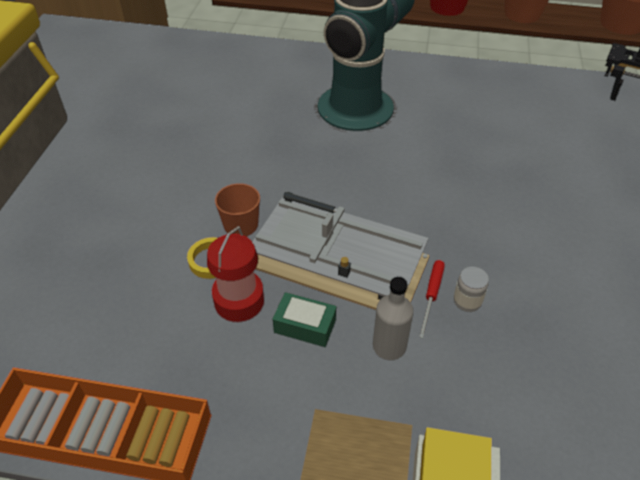

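View pics/side.png

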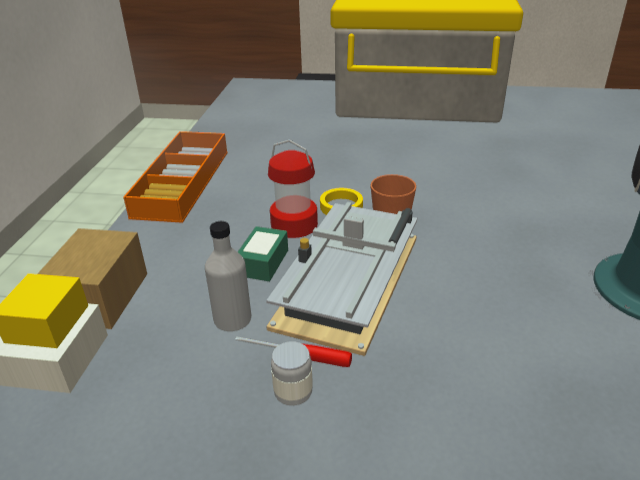

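Run:
```python
from h import *
for n in("scene","side"):
    c=viewer.camera(n); P=cloud(c)
    box=(abs(P[:,0]-.57)<.25)&(abs(P[:,1]-.05)<.3)
    P=P[box]
    pl=P[(abs(P[:,2]-.062)<.0035)].astype(np.float32)
    r=cv2.minAreaRect(pl[:,:2]); print(n,len(pl),"plate",r)
    t=P[(P[:,2]>.09)&(P[:,2]<.135)&(abs(P[:,0]-.56)<.08)&(abs(P[:,1]-.0)<.12)]
    print("tab",len(t),t.mean(0),t.min(0),t.max(0),cv2.minAreaRect(t[:,:2].astype(np.float32)))
    t=t[t[:,2]>.122]; print("tabtop",len(t),np.median(t,0) if len(t) else 0, cv2.minAreaRect(t[:,:2].astype(np.float32)) if len(t) else 0)
```

```text
Traceback (most recent call last):
cv2.error: OpenCV(4.12.0) /io/opencv/modules/imgproc/src/convhull.cpp:143: error: (-215:Assertion failed) total >= 0 && (depth == CV_32F || depth == CV_32S) in function 'convexHull'
```

The scene view has the damper at about (340,250), the tab at (327,225) and the stop at (344,267). In the side view the tab is at (354,228) and the stop at (305,250). The lantern and pot stand near the shut end.

Run:
```python
from h import *
for n in("scene","side"):
    c=viewer.camera(n); P=cloud(c); print(n,"table z",np.median(P[:,2]))
    P=P[(abs(P[:,0]-.57)<.22)&(abs(P[:,1]-.05)<.25)]
    m=viewer.masks_of(c,"damper")
    if m:
        Q=cloud(c,m[0]["pixels"]); q=Q[abs(Q[:,2]-.064)<.006]
        print("plate",len(q),cv2.minAreaRect(np.ascontiguousarray(q[:,:2],dtype=np.float32)))
    for l in("blade","stop"):
      for mm in viewer.masks_of(c,l)[:2]:
        Q=cloud(c,mm["pixels"]); print(l,round(mm["confidence"],2),len(Q),Q.mean(0).round(3),np.percentile(Q,[2,98],axis=0).round(3).tolist())
    t=P[(P[:,2]>.095)&(P[:,2]<.132)&(abs(P[:,0]-.56)<.06)&(abs(P[:,1]-.0)<.08)]
    if len(t)>3: print("tab",len(t),t.mean(0).round(4),np.percentile(t,[2,98],axis=0).round(4).tolist(),cv2.minAreaRect(np.ascontiguousarray(t[:,:2],dtype=np.float32)))
    b=P[(P[:,2]>.080)&(P[:,2]<.090)&(abs(P[:,0]-.56)<.12)&(abs(P[:,1]-.0)<.08)]
    if len(b)>3: print("bar",len(b),b.mean(0).round(4),cv2.minAreaRect(np.ascontiguousarray(b[:,:2],dtype=np.float32)))
```

```text
scene table z -0.0016797430644435174
plate 6905 ((0.5729033946990967, 0.045315831899642944), (0.3414332866668701, 0.1839042752981186), 77.72589111328125)
blade 0.78 2227 [ 0.558 -0.02   0.071] [[0.497, -0.09, 0.06], [0.636, 0.038, 0.125]]
stop 0.65 184 [0.657 0.07  0.086] [[0.647, 0.06, 0.063], [0.662, 0.081, 0.106]]
tab 186 [0.5714 0.0208 0.1152] [[0.5508, 0.011, 0.0959], [0.5852, 0.0292, 0.1276]] ((0.5661973357200623, 0.02054501697421074), (0.013138048350811005, 0.04051452875137329), 75.69918060302734)
bar 580 [0.5432 0.0041 0.0844] ((0.5579248666763306, 0.016543932259082794), (0.24227137863636017, 0.10609011352062225), 24.97508430480957)
side table z 0.001704948801488304
plate 8022 ((0.5704554319381714, 0.044659435749053955), (0.3445281386375427, 0.18177781999111176), 77.33770751953125)
blade 0.67 3417 [ 0.705 -0.11   0.1  ] [[0.664, -0.149, 0.01], [0.753, -0.088, 0.177]]
stop 0.58 259 [0.649 0.074 0.089] [[0.639, 0.062, 0.066], [0.659, 0.082, 0.109]]
tab 350 [0.5636 0.0237 0.1149] [[0.5462, 0.0145, 0.0968], [0.5812, 0.0301, 0.1297]] ((0.5638517141342163, 0.020716238766908646), (0.016495997086167336, 0.03576866537332535), 79.30123138427734)
bar 818 [0.5427 0.0118 0.0862] ((0.551502525806427, 0.01551695168018341), (0.2483823597431183, 0.10839967429637909), 24.66748809814453)
```

```bash
cat > to.py <<'E'
import sys
from h import *
def to(p,yaw):
    s=status.get_state(); r=quat(s["tcp_rot"])
    a=np.radians(yaw); Y=np.array([np.cos(a),np.sin(a),0]); Z=np.array([0,0,-1.]); X=np.cross(Y,Z)
    g=R.from_matrix(np.c_[X,Y,Z])
    print("offset",r.inv().apply(np.array(p)-s["position"]).round(4),"twist",(r.inv()*g).as_rotvec().round(4),"F",s["ft_force"].round(1),"t",s["time_s"],"pos",s["position"].round(4))
if __name__=="__main__": to([float(x) for x in sys.argv[1:4]],float(sys.argv[4]))
E
python3 to.py .566 .020 .2 77.5
```

```text
offset [-0.5337 -0.4856  0.0574] twist [ 0.0001 -0.     -0.0876] F [-0.  -1.   0.1] t 1.55 pos [0.2032 0.6437 0.2574]
```

>>> {"name": "jog_arm", "arguments": {
  "twist": [
    [0,0,-0.088],
    [0,0,-0.088],
    [0,0,-0.088],
    [0,0,-0.088],
    [0,0,-0.088],
    [0,0,-0.088],
    [0,0,-0.088],
    [0,0,-0.088]
  ],
  "offset": [
    [-0.044,-0.04,0],
    [-0.089,-0.081,0],
    [-0.134,-0.122,0],
    [-0.178,-0.162,0],
    [-0.222,-0.202,0.01],
    [-0.267,-0.243,0.01],
    [-0.311,-0.283,0.02],
    [-0.356,-0.324,0.02]
  ],
  "grip": [1,1,1,1,1,1,1,1]
}}

```text
time_s: 2.55
position: [0.4455, 0.2257, 0.237]
tcp_rot: [-0.0, 0.109, 0.994, -0.0]
ft_force: [0.9, 0.5, 0.4]
gripper_width: 0.0883
grip_force: 0.0
```

```bash
python3 to.py .566 .020 .2 77.5
```

```text
offset [-0.1621 -0.1748  0.037 ] twist [-0.0001 -0.0002  0.0006] F [0.9 0.5 0.4] t 2.55 pos [0.4455 0.2257 0.237 ]
```

>>> {"name": "jog_arm", "arguments": {
  "twist": [
    [0,0,0],
    [0,0,0],
    [0,0,0],
    [0,0,0],
    [0,0,0],
    [0,0,0],
    [0,0,0]
  ],
  "offset": [
    [-0.04,-0.043,0.01],
    [-0.08,-0.087,0.02],
    [-0.12,-0.13,0.03],
    [-0.15,-0.165,0.037],
    [-0.162,-0.175,0.037],
    [-0.162,-0.175,0.037],
    [-0.162,-0.175,0.037]
  ],
  "grip": [1,1,1,1,1,1,1]
}}

```text
time_s: 3.42
position: [0.5651, 0.0229, 0.2007]
tcp_rot: [-0.0, 0.108, 0.994, 0.0]
ft_force: [0.2, -0.1, -0.0]
gripper_width: 0.0882
grip_force: 0.0
```

```bash
python3 - <<'E'
from h import *
s=status.get_state(); c=viewer.camera("wrist")
cv2.imwrite("pics/w1.png",c["img"])
T=np.array(c["T_tool_cam"]); r=quat(s["tcp_rot"])
c["position"]=np.array(s["position"])+r.apply(T[:3,3]); q=(r*R.from_matrix(T[:3,:3])).as_quat(); c["attitude"]=[q[3],*q[:3]]
P=cloud(c)
D=np.array([.5717,.045,0]); a=np.radians(-12.5)
Q=(P-D)@np.array([[np.cos(a),-np.sin(a),0],[np.sin(a),np.cos(a),0],[0,0,1]])
for n,lo,hi,x0,x1 in(("tabtop",.122,.132,-.04,.04),("bar+",.083,.09,.03,.075),("bar-",.083,.09,-.075,-.03),("stop",.085,.115,.05,.1)):
    t=Q[(Q[:,2]>lo)&(Q[:,2]<hi)&(Q[:,0]>x0)&(Q[:,0]<x1)&(abs(Q[:,1])<.1)]
    if len(t)>5: print(n,len(t),t.mean(0).round(4),np.percentile(t,[3,97],axis=0).round(4).tolist())
t=P[(P[:,2]>.122)&(P[:,2]<.132)&(abs(P[:,0]-.566)<.04)&(abs(P[:,1]-.02)<.04)]
if len(t)>5: print(t.mean(0),cv2.minAreaRect(np.ascontiguousarray(t[:,:2],dtype=np.float32)))
E
python3 to.py .566 .020 .111 77.5
```

```text
tabtop 1581 [-0.0032 -0.0275  0.1261] [[-0.0193, -0.0331, 0.1242], [0.0142, -0.0219, 0.1275]]
bar+ 1309 [ 0.056  -0.016   0.0864] [[0.0361, -0.0333, 0.0843], [0.0736, 0.0455, 0.0892]]
bar- 3480 [-0.062  -0.0482  0.0864] [[-0.0745, -0.0962, 0.0836], [-0.033, -0.0223, 0.0882]]
stop 2047 [0.0661 0.0138 0.0936] [[0.0524, -0.0328, 0.0855], [0.0774, 0.0466, 0.1059]]
[0.56260443 0.01881475 0.12612045] ((0.5635876655578613, 0.018413085490465164), (0.011792456731200218, 0.036286454647779465), 77.69265747070312)
offset [-0.0016 -0.0028  0.0897] twist [0.0005 0.     0.0019] F [-1.1  1.3  0.8] t 3.475 pos [0.5651 0.023  0.2007]
```

View pics/w1.png

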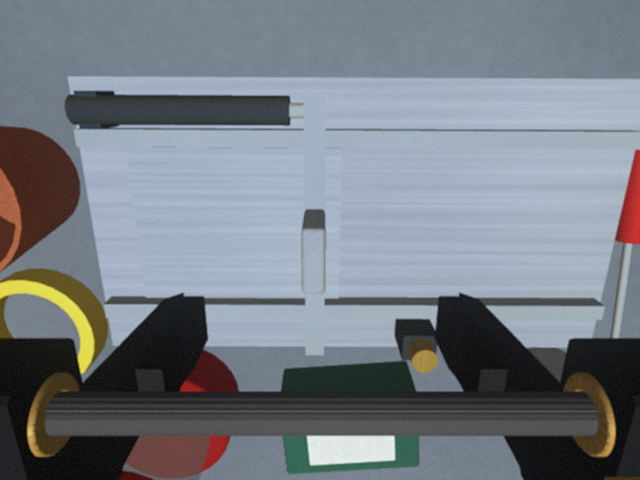

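The wrist view shows the tab at (314,250), centred between the fingers and square to them. The stop is at (418,340). I'll descend and pinch.

>>> {"name": "jog_arm", "arguments": {
  "twist": [
    [0,0,0],
    [0,0,0],
    [0,0,0],
    [0,0,0],
    [0,0,0],
    [0,0,0],
    [0,0,0],
    [0,0,0]
  ],
  "offset": [
    [0.001,-0.0045,0.03],
    [0.001,-0.0045,0.06],
    [0.001,-0.0045,0.08],
    [0.001,-0.0045,0.09],
    [0.001,-0.0045,0.09],
    [0.001,-0.0045,0.09],
    [0.001,-0.0045,0.09],
    [0.001,-0.0045,0.09]
  ],
  "grip": [0.6,0.6,0.6,0.6,0.4,0.3,0.25,0.2],
  "newtons": 40
}}

```text
time_s: 4.47
position: [0.564, 0.0174, 0.1112]
tcp_rot: [0.001, 0.109, 0.994, 0.0]
ft_force: [-0.5, -0.4, 0.2]
gripper_width: 0.018
grip_force: 0.0
```

>>> {"name": "jog_arm", "arguments": {
  "twist": [
    [0,0,0],
    [0,0,0],
    [0,0,0],
    [0,0,0],
    [0,0,0],
    [0,0,0]
  ],
  "offset": [
    [0,0,0],
    [0,0,0],
    [0,0,0],
    [0,0,0],
    [0,0,0],
    [0,0,0]
  ],
  "grip": [0.1,0.05,0,0,0,0],
  "newtons": 40
}}

```text
time_s: 5.22
position: [0.5643, 0.019, 0.1109]
tcp_rot: [0.001, 0.109, 0.994, 0.001]
ft_force: [2.0, 5.9, -0.3]
gripper_width: 0.0113
grip_force: 40.0
```

```bash
cat > f.py <<'E'
from h import *
s=status.get_state(); Y=np.array([.213,.977,0]); print("t",s["time_s"],"pos",s["position"].round(4),"s",(Y@s["position"]).round(5),"Fy",(Y@s["ft_force"]).round(2),"F",s["ft_force"].round(1),s["gripper_width"].round(4),s["grip_force"])
E
python3 f.py
```

```text
Traceback (most recent call last):
  File "f.py", line 2, in <module>
    s=status.get_state(); Y=np.array([.213,.977,0]); print("t",s["time_s"],"pos",s["position"].round(4),"s",(Y@s["position"]).round(5),"Fy",(Y@s["ft_force"]).round(2),"F",s["ft_force"].round(1),s["gripper_width"].round(4),s["grip_force"])
                                                                                                                                                                                                  ^^^^^^^^^^^^^^^^^^^^^^^^
AttributeError: 'float' object has no attribute 'round'
```

>>> {"name": "jog_arm", "arguments": {
  "twist": [
    [0,0,0],
    [0,0,0],
    [0,0,0],
    [0,0,0],
    [0,0,0],
    [0,0,0],
    [0,0,0],
    [0,0,0]
  ],
  "offset": [
    [0,0.002,0],
    [0,0.006,0],
    [0,0.012,0],
    [0,0.018,0],
    [0,0.024,0],
    [0,0.03,0],
    [0,0.036,0],
    [0,0.036,0]
  ],
  "grip": [0,0,0,0,0,0,0,0]
}}

```text
time_s: 6.22
position: [0.5716, 0.0519, 0.1109]
tcp_rot: [0.0, 0.108, 0.994, -0.001]
ft_force: [-1.8, -7.3, 6.1]
gripper_width: 0.012
grip_force: 40.0
```

```bash
sed -i 's/s\["gripper_width"\].round(4)/s["gripper_width"]/' f.py; python3 f.py
python3 - <<'E'
from h import *
c=viewer.camera("side"); cv2.imwrite("pics/s2.png",cv2.resize(c["img"][170:330,240:440],None,fx=3,fy=3))
E
```

```text
t 6.225 pos [0.5716 0.0519 0.1109] s 0.17243 Fy -7.53 F [-1.8 -7.3  6.1] 0.012013071044632121 40.01239369623363
```

View pics/s2.png

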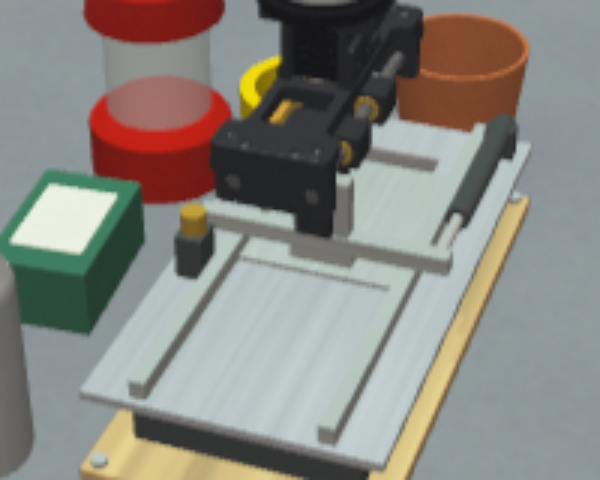

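In the crop the blade is part open, gripped by the tab, with the crossbar's +x end (200,215) still short of the stop (195,250). I'll go on in small steps.

>>> {"name": "jog_arm", "arguments": {
  "twist": [
    [0,0,0],
    [0,0,0],
    [0,0,0],
    [0,0,0]
  ],
  "offset": [
    [0,0.002,0],
    [0,0.004,0],
    [0,0.006,0],
    [0,0.008,0]
  ],
  "grip": [0,0,0,0]
}}

```text
time_s: 6.78
position: [0.5732, 0.0589, 0.1109]
tcp_rot: [0.0, 0.108, 0.994, -0.001]
ft_force: [-1.3, -9.6, 5.2]
gripper_width: 0.0116
grip_force: 40.0
```

```bash
python3 f.py
```

```text
t 6.775 pos [0.5732 0.0589 0.1109] s 0.17961 Fy -9.69 F [-1.3 -9.6  5.2] 0.011575508723819431 40.019187508150935
```

>>> {"name": "jog_arm", "arguments": {
  "twist": [
    [0,0,0],
    [0,0,0],
    [0,0,0]
  ],
  "offset": [
    [0,0.0015,0],
    [0,0.003,0],
    [0,0.003,0]
  ],
  "grip": [0,0,0]
}}

```text
time_s: 7.15
position: [0.5739, 0.0618, 0.1109]
tcp_rot: [0.0, 0.108, 0.994, -0.001]
ft_force: [-1.1, -10.0, 5.5]
gripper_width: 0.0116
grip_force: 40.0
```

>>> {"name": "jog_arm", "arguments": {
  "twist": [
    [0,0,0],
    [0,0,0],
    [0,0,0]
  ],
  "offset": [
    [0,0.0015,0],
    [0,0.003,0],
    [0,0.003,0]
  ],
  "grip": [0,0,0]
}}

```text
time_s: 7.52
position: [0.5745, 0.0646, 0.1109]
tcp_rot: [0.0, 0.108, 0.994, -0.002]
ft_force: [-1.8, -8.2, 6.2]
gripper_width: 0.0114
grip_force: 40.0
```

>>> {"name": "jog_arm", "arguments": {
  "twist": [
    [0,0,0],
    [0,0,0],
    [0,0,0]
  ],
  "offset": [
    [0,0.0015,0],
    [0,0.003,0],
    [0,0.003,0]
  ],
  "grip": [0,0,0]
}}

```text
time_s: 7.9
position: [0.5751, 0.0674, 0.1109]
tcp_rot: [0.0, 0.108, 0.994, -0.002]
ft_force: [-1.7, -9.7, 5.9]
gripper_width: 0.0116
grip_force: 40.0
```

>>> {"name": "jog_arm", "arguments": {
  "twist": [
    [0,0,0],
    [0,0,0]
  ],
  "offset": [
    [0,0.0015,0],
    [0,0.002,0]
  ],
  "grip": [0,0]
}}

```text
time_s: 8.15
position: [0.5752, 0.0678, 0.1109]
tcp_rot: [-0.0, 0.108, 0.994, -0.003]
ft_force: [-2.9, -16.1, 7.3]
gripper_width: 0.0113
grip_force: 40.1
```

>>> {"name": "jog_arm", "arguments": {
  "twist": [
    [0,0,0],
    [0,0,0]
  ],
  "offset": [
    [0,0.001,0],
    [0,0.001,0]
  ],
  "grip": [0,0]
}}

```text
time_s: 8.4
position: [0.5753, 0.0679, 0.1109]
tcp_rot: [-0.0, 0.108, 0.994, -0.004]
ft_force: [-3.1, -18.9, 8.8]
gripper_width: 0.0116
grip_force: 40.1
```

```bash
python3 f.py
```

```text
t 8.4 pos [0.5753 0.0679 0.1109] s 0.18884 Fy -19.09 F [ -3.1 -18.9   8.8] 0.011602123603296757 40.09221213287674
```

Contact is confirmed: the shut reference is s=0.1388 and the stop s=0.1887, so the goal is s≈0.1638. Now I'll ease it back.

>>> {"name": "jog_arm", "arguments": {
  "twist": [
    [0,0,0],
    [0,0,0],
    [0,0,0],
    [0,0,0],
    [0,0,0],
    [0,0,0],
    [0,0,0],
    [0,0,0]
  ],
  "offset": [
    [0,-0.003,0],
    [0,-0.007,0],
    [0,-0.011,0],
    [0,-0.015,0],
    [0,-0.019,0],
    [0,-0.023,0],
    [0,-0.026,0],
    [0,-0.028,0]
  ],
  "grip": [0,0,0,0,0,0,0,0]
}}

```text
time_s: 9.4
position: [0.5699, 0.0439, 0.1109]
tcp_rot: [0.0, 0.109, 0.994, -0.001]
ft_force: [-1.3, -6.8, 6.2]
gripper_width: 0.0114
grip_force: 40.0
```

>>> {"name": "jog_arm", "arguments": {
  "twist": [
    [0,0,0],
    [0,0,0],
    [0,0,0],
    [0,0,0]
  ],
  "offset": [
    [0,0,0],
    [0,0,0],
    [0,0,0],
    [0,0,0]
  ],
  "grip": [0,0,0,0]
}}

```text
time_s: 9.9
position: [0.5699, 0.0438, 0.1109]
tcp_rot: [0.0, 0.109, 0.994, -0.001]
ft_force: [-1.7, -7.5, 6.1]
gripper_width: 0.0115
grip_force: 40.0
```

```bash
python3 f.py
```

```text
t 9.9 pos [0.5699 0.0438 0.1109] s 0.16416 Fy -7.64 F [-1.7 -7.5  6.1] 0.011466540457501666 40.01066763885319
```

>>> {"name": "jog_arm", "arguments": {
  "twist": [
    [0,0,0],
    [0,0,0],
    [0,0,0],
    [0,0,0],
    [0,0,0],
    [0,0,0]
  ],
  "offset": [
    [0,-0.0004,0],
    [0,-0.0004,0],
    [0,-0.0004,0],
    [0,-0.0004,0],
    [0,-0.0004,0],
    [0,-0.0004,0]
  ],
  "grip": [0,0,0,0,0,0]
}}

```text
time_s: 10.65
position: [0.5698, 0.0436, 0.1109]
tcp_rot: [0.0, 0.109, 0.994, -0.001]
ft_force: [-2.2, -6.4, 4.9]
gripper_width: 0.0119
grip_force: 40.0
```

```bash
python3 f.py
python3 - <<'E'
from h import *
c=viewer.camera("side"); cv2.imwrite("pics/s3.png",cv2.resize(c["img"][170:330,240:440],None,fx=3,fy=3))
P=cloud(c); D=np.array([.5717,.045,0]); a=np.radians(-12.4)
Q=(P-D)@np.array([[np.cos(a),-np.sin(a),0],[np.sin(a),np.cos(a),0],[0,0,1]])
t=Q[(Q[:,2]>.082)&(Q[:,2]<.091)&(abs(Q[:,1])<.04)&(Q[:,0]>-.078)&(Q[:,0]<-.03)]
print(len(t),np.percentile(t[:,1],[3,50,97]))
E
```

```text
t 10.65 pos [0.5698 0.0436 0.1109] s 0.16395 Fy -6.73 F [-2.2 -6.4  4.9] 0.011940333668767083 40.00863242894411
212 [-0.03821578  0.00033391  0.00632945]
```

View pics/s3.png

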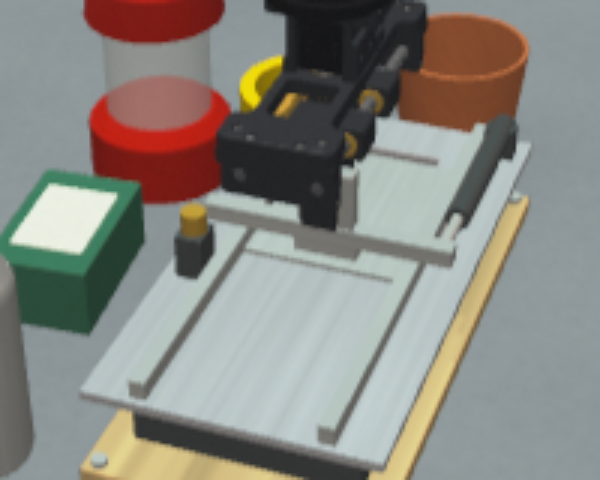

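The tab at (345,200) is still held and the crossbar stands clear of the stop. The bar's +y face is at damper y ≈ +5 mm, which is about 25 mm of travel and agrees with half-open. Handing in.

```bash
python3 -c "
from station import bot
print(bot.hand_in())"
```

```text
the job is handed in; nothing more can be done
None
```

I handed the job in with the fingers still holding the tab and the blade steady about 25 mm open, half of the roughly 50 mm travel to the stop, which I met with a total pull of about 19 N, spring included, before easing back.

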